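# Find the empty canister by its heft and bin it

### The arm

A 7-joint arm with a two-finger parallel gripper is mounted at the origin on a cart in front of the work surface, level with it; the furniture and walls round the work are solid. World frame = base frame: x ahead of the robot, y to its left, z up, the work surface at z = 0. Lengths are in m, angles in rad, forces in N, time in s.
With the tool pointing down it reaches from about 0.425 to 0.825 m from the base axis. Payload 3.6 kg.
Tool frame: the origin (TCP) lies midway between the tips of the shut fingers; the grasp point (between the pads) lies 19 mm behind it; z points along the fingers, y is the line along which they close (so a half turn about z gives the same grasp; the last joint's range is limited). The gripper opens to 93 mm and grips with 3 to 60 N. Pads are 15 mm wide; open, the fingers measure 128 mm over their backs; the gripper's body (75 mm by 188 mm) begins 65 mm behind the grasp point.
Start: joints at [-0.026, 0.615, -0.013, 1.423, 0.008, 1.103, -0.04], TCP at [0.65, 0, 0.219] pointing down, gripper open.
Joint ranges: [-3.12, 3.12], [-0.3, 2.06], [-1.34, 1.32], [0.26, 2.42], [-1.36, 4.5], [0.01, 1.98], [-2.84, 2.84]. Speed limits (rad/s): [2.79, 2.79, 3.14, 3.14, 3.14, 3.14, 3.14].

### API

Orientations are given as a unit quaternion [w, x, y, z].
In Python, from bench import bot, get_image gives the robot as it stands.
- The arm moves only by the tool move_arm, never from a script. Its argument "plan" is a list of rows, each an object of numbers: "x", "y", "z": the shift along the tool's x, y, z in units of 0.12 m (1.0 is 0.12 m); "ax", "ay", "az": the turn, a rotation vector about the tool's x, y, z in units of 2 rad (1.0 is 2 rad); "claw": the gripper command: -1 is shut, 1 is fully open, values between are in proportion. A call has 1 to 5 rows; each row is the pose to reach, as a shift and turn from the pose commanded when the call began, along the tool's axes at that moment; what a row does not reach only later rows make up. A row lasts 1/8 s, in which the tool goes at most 62.5 mm and 10.7 degrees, less where a joint would pass 70% of its speed; a pose out of reach is approached as far as the arm can. A call with a number of a shift or a turn outside -1 to 1 is refused whole. A call with a gripper value outside its range is refused whole. The fingers move at their own pace and stop on an object; "squeeze" is the grip in N (left out, the last holds). Time passes only in rows, so rows that repeat a pose let the fingers close. It gives the time, the measured TCP pose, the force, the opening and the grip force at its end, in the units of the state.
- bot.observe(): the state, without advancing time (a new reading comes with each control period).
- get_image(name): name is "scene" or "side" or "wrist"; returns a dict with "pixels" (480x640x3 uint8, red, green, blue), "vertical_fov" (degrees; the focal length in pixels is half the picture's height over the tangent of half this angle, whatever the lens; pixels are square), "cx", "cy" (the principal point, pixels), "R" (3x3) and "t" (3): a world point X has camera coordinates R X + t; the wrist camera has in their place "mount" (4x4, takes a point from camera to tool coordinates, whose origin is the TCP and whose axes are the flange's). Camera axes: x right, y down, z forward; pixel columns grow to the right and rows downward; lengths in m; the calibration is good to about 2 mm. A picture is of the moment at which its call begins: read the wrist's pose just before it. There is no depth.
- bot.finish_job(): hands the job in; it is judged then, once.
The state is a dict: "time": time; "qpos": joint angles; "joint_velocities": joint speeds; "tau": joint torques, N m; "ee_pos": TCP position; "eef_rot": TCP orientation; "ft_force": force on the tool from outside, world axes, zero at the start; "ft_torque": the same for the moment, N m; "grip_width": finger opening in m; "grasp_force": force on a finger pad.
Only numpy, scipy, OpenCV 4.12 (cv2) and the standard library are available. Lean on these libraries where they do the work, as an engineer would, in place of code of your own. Each camera call takes 0.05 s, during which the arm holds its last target. There are 200 camera calls.

### The job

Three identical closed canisters stand in the steel tray; two are full and one is empty. Lift them to feel which one is empty and push that one down through the sprung flap on top of the returns bin, so that it lies inside and the flap has closed again. The full ones must end standing upright in the tray, and the other things on the worktop must be left alone.

Things in the scene. Friction and masses are not known exactly. Their poses are not given: they have to be found in the camera images.
- canister_1: closed opaque aluminium canister with black ribbed screw cap, 52 mm diameter, 95 mm tall (cap: top 23 mm, 51 mm wide), straight sides to grip anywhere; origin at centre of underside, z up along it. All three look alike: two are full (about 0.62 kg, within 10%), one is empty (about 0.16 kg, within 10%); which one is empty varies and shows only in the weight
- canister_2: closed opaque aluminium canister with black ribbed screw cap, 52 mm diameter, 95 mm tall (cap: top 23 mm, 51 mm wide), straight sides to grip anywhere; origin at centre of underside, z up along it. All three look alike: two are full (about 0.62 kg, within 10%), one is empty (about 0.16 kg, within 10%); which one is empty varies and shows only in the weight
- canister_3: closed opaque aluminium canister with black ribbed screw cap, 52 mm diameter, 95 mm tall (cap: top 23 mm, 51 mm wide), straight sides to grip anywhere; origin at centre of underside, z up along it. All three look alike: two are full (about 0.62 kg, within 10%), one is empty (about 0.16 kg, within 10%); which one is empty varies and shows only in the weight
- tray: low open steel tray fixed to the worktop, 150 mm (its x) by 340 mm (its y), walls 3 mm thick, rim 25 mm high, inner floor 3 mm above its origin, with a 20 mm loop handle at each y end; origin at the centre of its underside. At the start the canisters stand in a row along its y, about 110 mm apart (axis to axis), within 15 mm of its centre line
- bin: returns bin fixed to the worktop: square grey box 150 x 150 mm, 210 mm tall, closed all round but for an 86 x 86 mm opening in the middle of its white top, filled by a dark steel flap; inner floor 4 mm above its origin, which is at the centre of its underside
- bin_mouth (a point): centre of the bin's opening, at the height of its top (210 mm above the bin's underside); axes as the bin's
- flap (a joint): the bin's 82 x 82 mm steel flap, hinged along the opening's +x edge (bin's axes), level with the top when shut. Swings down into the bin: 0 shut, 1.5 rad hanging. A weak spring (under 1 N at the edge) shuts it; a canister in the opening holds it open. The empty one, let go with 50 mm or more below the top, slides in and drops 150 mm unharmed; then the flap shuts by itself
- media_bottle: square clear bottle with white cap, 50 x 50 x 97 mm, origin centre of underside; leave alone
- tip_box_blue: pipette tip box with blue deck, 87 x 122 x 61 mm, origin centre of underside; leave alone
- pcr_rack: flat blue tube rack, 88 x 127 x 24 mm, origin centre of underside; leave alone

How it is judged:
At the end, for the whole second after the job is handed in: The empty canister is in the bin, at rest, its underside's centre under 110 mm above the bin's, and the flap shut within 0.12 rad; the full two stand on the tray's floor, upright within 0.12 rad, inside its walls, at rest, each pressing on it with over 4 N (so they are the full ones) (((x of canister_1 in the frame of bin between -0.072 and 0.072 m and y of canister_1 in the frame of bin between -0.072 and 0.072 m and z of canister_1 in the frame of bin below 0.11 m and x of canister_2 in the frame of tray between -0.075 and 0.075 m and y of canister_2 in the frame of tray between -0.17 and 0.17 m and z of each of canister_2, canister_3 in the frame of tray below 0.012 m and angle between each of canister_2, canister_3's own z axis and vertical below 0.12 rad and contact force between each of canister_2, canister_3 and tray above 4 N and x of canister_3 in the frame of tray between -0.075 and 0.075 m and y of canister_3 in the frame of tray between -0.17 and 0.17 m) or (x of canister_1 in the frame of tray between -0.075 and 0.075 m and y of canister_1 in the frame of tray between -0.17 and 0.17 m and z of each of canister_1, canister_3 in the frame of tray below 0.012 m and angle between each of canister_1, canister_3's own z axis and vertical below 0.12 rad and contact force between each of canister_1, canister_3 and tray above 4 N and x of canister_2 in the frame of bin between -0.072 and 0.072 m and y of canister_2 in the frame of bin between -0.072 and 0.072 m and z of canister_2 in the frame of bin below 0.11 m and x of canister_3 in the frame of tray between -0.075 and 0.075 m and y of canister_3 in the frame of tray between -0.17 and 0.17 m) or (x of canister_1 in the frame of tray between -0.075 and 0.075 m and y of canister_1 in the frame of tray between -0.17 and 0.17 m and z of each of canister_1, canister_2 in the frame of tray below 0.012 m and angle between each of canister_1, canister_2's own z axis and vertical below 0.12 rad and contact force between each of canister_1, canister_2 and tray above 4 N and x of canister_2 in the frame of tray between -0.075 and 0.075 m and y of canister_2 in the frame of tray between -0.17 and 0.17 m and x of canister_3 in the frame of bin between -0.072 and 0.072 m and y of canister_3 in the frame of bin between -0.072 and 0.072 m and z of canister_3 in the frame of bin below 0.11 m)) and value of joint flap below 0.12 rad and linear speed of each of canister_1, canister_2, canister_3 below 0.03 m/s); the robot touches nothing.
It fails at once if a bystander (bottle, tip box, tube rack) is moved by more than 30 mm (distance of any of media_bottle, tip_box_blue, pcr_rack from where it was at the start of the episode above 0.03 m).
It also fails if it takes over 64 s, if anything falls off the work surface, if the arm or the gripper's body presses on something with over 40 N, if the wrist force passes 120 N, or if a joint passes its speed limit or range.

## Working session

There is one attempt and no reset: what is moved stays moved. The work goes in short steps, Python scripts to look and compute and a tool call to move; the robot and the scene stay as the last step left them, time stands still between calls to the robot, and variables do not carry over. Pictures are saved under pics/ and viewed, at most 10 in all, crops included, and the job is handed in when it is done.

Besides the shell and the picture viewer there is one more tool, called after ">>>" as a command line: name --argument value ..., lists and objects as JSON in quotes. move_arm: Moves the arm, as the interface text tells. Its arguments: {"type":"object","properties":{"plan":{"type":"array","items":{"type":"object","properties":{"x":{"type":"number","minimum":-1,"maximum":1},"y":{"type":"number","minimum":-1,"maximum":1},"z":{"type":"number","minimum":-1,"maximum":1},"ax":{"type":"number","minimum":-1,"maximum":1},"ay":{"type":"number","minimum":-1,"maximum":1},"az":{"type":"number","minimum":-1,"maximum":1},"claw":{"type":"number"}}}},"squeeze":{"type":"number"}},"required":["plan"]}

```bash
mkdir -p pics; cat > h.py <<'E'
import numpy as np,cv2
from bench import bot,get_image
from scipy.spatial.transform import Rotation as Ro
def snap(n,f):
    s=bot.observe(); im=get_image(n); cv2.imwrite('pics/'+f,im['pixels'][:,:,::-1])
    if n=='wrist':
        q=s['eef_rot']; T=np.eye(4);T[:3,:3]=Ro.from_quat([q[1],q[2],q[3],q[0]]).as_matrix();T[:3,3]=s['ee_pos']
        M=np.linalg.inv(T@np.array(im['mount'])); im['R'],im['t']=M[:3,:3],M[:3,3]
    return {k:(np.array(v) if k in('R','t','pixels') else v) for k,v in im.items()}
def ray(im,u,v):
    f=im['pixels'].shape[0]/2/np.tan(np.radians(im['vertical_fov'])/2)
    d=im['R'].T@np.array([(u-im['cx'])/f,(v-im['cy'])/f,1]); return -im['R'].T@im['t'],d/np.linalg.norm(d)
def plane(im,u,v,z):
    o,d=ray(im,u,v); return o+d*(z-o[2])/d[2]
def tri(rays):
    A=sum(np.eye(3)-np.outer(d,d) for o,d in rays); b=sum((np.eye(3)-np.outer(d,d))@o for o,d in rays)
    return np.linalg.solve(A,b)
E
python3 - <<'E'
from h import *
import pickle
D={n:snap(n,n+'0.png') for n in('scene','side','wrist')}
pickle.dump(D,open('d0.pkl','wb'))
for n in D: print(n,D[n]['vertical_fov'],D[n]['R'].round(2).tolist(),D[n]['t'].round(2))
print(bot.observe())
a=[D[n]['pixels'] for n in D]
E
```

```text
scene 57.32598391773795 [[0.79, -0.61, -0.0], [-0.45, -0.58, -0.68], [0.42, 0.54, -0.73]] [-0.48  0.34  0.93]
side 51.15742789861441 [[0.0, -1.0, 0.0], [-0.51, -0.0, -0.86], [0.86, 0.0, -0.51]] [-0.03  0.44  0.89]
wrist 71.27044336955873 [[1.0, 0.0, -0.0], [0.0, -0.97, 0.25], [-0.0, -0.25, -0.97]] [-0.65 -0.03  0.39]
{'time': 0.15, 'qpos': array([-0.0264757 ,  0.61570246, -0.01258113,  1.4244647 ,  0.00811963,
        1.10341598, -0.04037429]), 'joint_velocities': array([-0.00093829, -0.00431922, -0.0002023 , -0.00500377, -0.00058729,
        0.00093849,  0.00012289]), 'tau': array([ 1.13936116e-03, -4.59350109e+01,  2.09416850e-01, -1.65943640e+01,
       -6.11101720e-02,  1.81601685e-02,  1.63591380e-04]), 'ee_pos': array([ 6.49418122e-01, -2.53259873e-05,  2.17765812e-01]), 'eef_rot': array([-6.66455418e-04,  7.07090589e-01,  7.07122308e-01, -7.04754526e-04]), 'ft_force': array([ 0.42669409, -0.25843185,  0.0318203 ]), 'ft_torque': array([ 0.01093858, -0.00370813, -0.04926494]), 'grasp_force': 0.0, 'grip_width': 0.09325911070400995}
```

View pics/scene0.png

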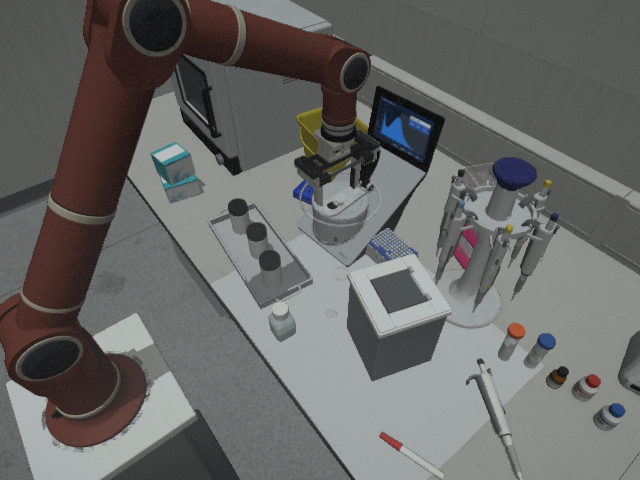

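View pics/side0.png

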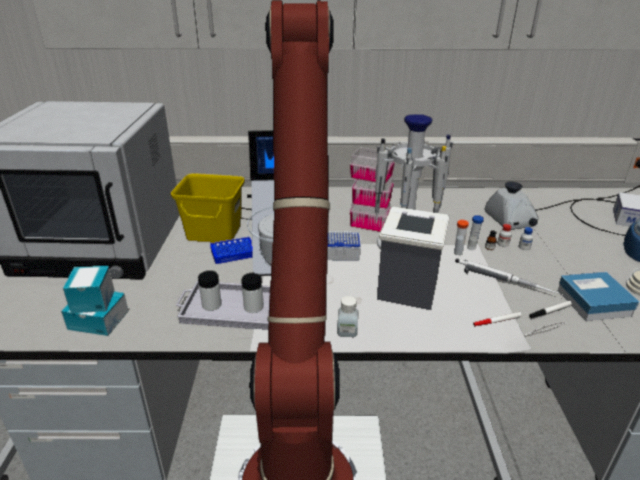

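View pics/wrist0.png

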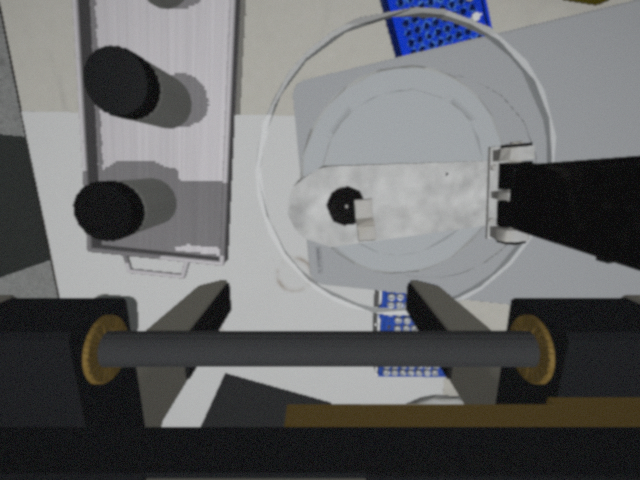

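The scene view shows canister caps near (238,207), (257,230) and (270,260), with the bin top near (398,293). The side view shows two caps at (208,280) and (252,283), and the third is behind the arm. The wrist view shows the tray at left with caps at (121,82) and (109,210), and a dome-shaped appliance under the gripper.

```bash
python3 - <<'E'
from h import *
import pickle
D=pickle.load(open('d0.pkl','rb'))
def blobs(n,box,th=60,amin=60):
    x0,y0,x1,y1=box; g=D[n]['pixels'].max(2)[y0:y1,x0:x1]
    k,l,s,c=cv2.connectedComponentsWithStats((g<th).astype(np.uint8))
    return [(s[i][:5]+[x0,y0,0,0,0],(c[i]+[x0,y0]).round(1)) for i in range(1,k) if s[i][4]>amin]
for n,b in(('scene',(215,190,295,285)),('side',(190,260,270,300)),('wrist',(70,0,180,245))):
    for th in(45,60): print(n,th,*blobs(n,b,th),sep='\n ')
# bin flap quad + white top quad
for n,b in(('scene',(340,250,460,340)),('side',(370,200,455,260))):
    x0,y0,x1,y1=b; g=D[n]['pixels'].min(2)[y0:y1,x0:x1]
    for nm,m in(('dark',g<120),('white',g>185)):
        cs,_=cv2.findContours(m.astype(np.uint8),cv2.RETR_LIST,cv2.CHAIN_APPROX_NONE)
        for c in sorted(cs,key=cv2.contourArea)[-3:]:
            p=cv2.approxPolyDP(c,0.04*cv2.arcLength(c,True),True)[:,0]+[x0,y0]
            print(n,nm,cv2.contourArea(c),p.tolist())
a=D['scene']['pixels'][170:350,150:470];b=D['side']['pixels'][195:335,170:460]
cv2.imwrite('pics/crop1.png',np.vstack([cv2.resize(a,(640,360),interpolation=2),cv2.resize(b,(640,309),interpolation=2)])[:600,:,::-1])
E
```

```text
scene
 45
 (array([228, 200,  19,  16, 174]), array([237.4, 207.7]))
scene
 60
 (array([228, 199,  20,  17, 269]), array([237.4, 207.1]))
 (array([246, 223,  20,  19, 300]), array([255.9, 231.6]))
 (array([259, 251,  21,  20, 339]), array([269.2, 260.3]))
side
 45
 (array([199, 272,  19,  16, 262]), array([207.9, 279.3]))
 (array([242, 274,  19,  16, 269]), array([251.3, 281.4]))
side
 60
 (array([199, 271,  19,  17, 277]), array([207.9, 279.2]))
 (array([242, 273,  20,  17, 283]), array([251.2, 281.4]))
wrist
 45
 (array([  84,   47,   76,   72, 4120]), array([121.1,  82.7]))
 (array([  75,  181,   69,   59, 3204]), array([108.8, 210. ]))
wrist
 60
 (array([ 80,   0,  10,  47, 220]), array([84.2, 20.4]))
 (array([  83,   47,   78,   73, 4345]), array([120.4,  82.5]))
 (array([  74,  179,   71,   63, 3321]), array([108.9, 209.9]))
scene dark 404.5 [[340, 261], [418, 256], [362, 250]]
scene dark 1465.5 [[408, 268], [370, 280], [388, 313], [430, 299]]
scene dark 1759.0 [[347, 275], [352, 339], [459, 326], [379, 336]]
scene white 0.0 [[355, 281]]
scene white 0.0 [[413, 260]]
side dark 358.5 [[390, 200], [370, 200], [376, 214], [370, 215], [371, 230], [381, 229], [384, 218], [376, 215], [380, 208], [387, 214]]
side dark 456.0 [[397, 226], [429, 233], [433, 218], [402, 214]]
side dark 885.0 [[379, 246], [380, 259], [440, 258], [438, 248], [388, 240]]
side white 114.5 [[370, 244], [370, 259], [378, 259], [379, 250], [375, 244]]
side white 651.5 [[395, 227], [402, 211], [435, 218], [430, 235]]
side white 1906.0 [[391, 208], [381, 235], [454, 258], [446, 214]]
```

View pics/crop1.png

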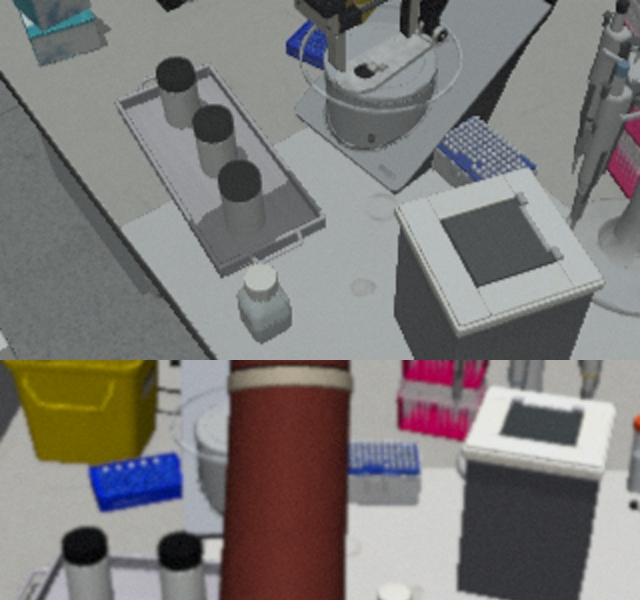

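```bash
python3 - <<'E'
from h import *
import pickle
D=pickle.load(open('d0.pkl','rb'))
S,E,W=D['scene'],D['side'],D['wrist']
C={'A':[(S,237.4,207.1),(E,207.9,279.2)],'B':[(S,255.9,231),(E,251.2,281.4),(W,120.4,82.5)],'C':[(S,269.2,260),(W,108.9,210)]}
for k,v in C.items():
    p=tri([ray(*a) for a in v]);print(k,p.round(4),[plane(*a,.0865).round(3).tolist() for a in v])
sc=[(370,280),(388,313),(430,299),(408,268)];sd=[(397,226),(429,233),(433,218),(402,214)]
P=[tri([ray(S,*a),ray(E,*b)]) for a,b in zip(sc,sd)];print('flap',np.round(P,3),np.mean(P,0))
print([plane(S,*a,.21).round(3).tolist() for a in sc],[plane(E,*a,.21).round(3).tolist() for a in sd])
# outer corners in crop1 coords
for n,q in(('bin',[(397,210),(460,330),(603,283),(528,172)]),):
    Q=[plane(S,150+u/2,170+v/2,.21) for u,v in q];print(n,np.round(Q,3),np.mean(Q,0))
Q=[plane(S,150+u/2,170+v/2,.025) for u,v in [(116,103),(222,268),(325,215),(207,67)]];print('tray',np.round(Q,3),np.mean(Q,0))
# bath: near and top in scene
print('bath base',plane(S,150+370/2,170+150/2,.02), 'body left', plane(S,150+327/2,170+110/2,.02))
E
```

```text
A [0.4985 0.2415 0.0873] [[0.499, 0.242, 0.086], [0.5, 0.242, 0.087]]
B [0.4892 0.1309 0.0883] [[0.49, 0.133, 0.087], [0.491, 0.13, 0.087], [0.488, 0.132, 0.087]]
C [0.4632 0.0282 0.0873] [[0.463, 0.029, 0.087], [0.463, 0.028, 0.087]]
flap [[ 0.543 -0.236  0.218]
 [ 0.521 -0.312  0.211]
 [ 0.608 -0.339  0.207]
 [ 0.628 -0.26   0.209]] [ 0.57483039 -0.28676982  0.21134431]
[[0.546, -0.234, 0.21], [0.52, -0.313, 0.21], [0.606, -0.34, 0.21], [0.628, -0.259, 0.21]] [[0.56, -0.238, 0.21], [0.526, -0.312, 0.21], [0.603, -0.337, 0.21], [0.624, -0.26, 0.21]]
bin [[ 0.52  -0.198  0.21 ]
 [ 0.476 -0.338  0.21 ]
 [ 0.617 -0.385  0.21 ]
 [ 0.661 -0.244  0.21 ]] [ 0.56850343 -0.29119856  0.21      ]
tray [[ 0.428  0.305  0.025]
 [ 0.395 -0.029  0.025]
 [ 0.542 -0.041  0.025]
 [ 0.571  0.289  0.025]] [0.48425341 0.13106163 0.025     ]
bath base [0.66034247 0.01333126 0.02      ] body left [0.66046758 0.1108973  0.02      ]
```

>>> move_arm --plan '[{"x":0.235,"y":-1,"az":-0.2},{"x":0.235,"y":-1,"az":-0.3},{"x":0.235,"y":-1,"az":-0.4},{"x":0.235,"y":-1,"az":-0.4},{"x":0.235,"y":-1,"az":-0.4,"claw":0.7}]' --squeeze 20

```text
$.plan[0]: bad value
```

```bash
cat >> h.py <<'E'
def go(tgt,yaw=None):
    s=bot.observe();q=s['eef_rot'];R=Ro.from_quat([q[1],q[2],q[3],q[0]]).as_matrix()
    print('t',round(s['time'],2),'pos',s['ee_pos'].round(4),'z',R[:,2].round(3),'x',R[:,0].round(3),'F',s['ft_force'].round(2),'w',round(s['grip_width'],4),s['grasp_force'])
    print('shift units',(R.T@(np.array(tgt)-s['ee_pos'])/.12).round(3))
    if yaw is not None:
        T=np.array([[np.cos(yaw),np.sin(yaw),0],[np.sin(yaw),-np.cos(yaw),0],[0,0,-1]]) # tool x at world angle yaw
        print('turn units',(Ro.from_matrix(R.T@T).as_rotvec()/2).round(3))
E
python3 -c "
from h import *
go([.463,.028,.15],np.pi)"
```

```text
t 0.15 pos [ 0.6494 -0.      0.2178] z [-0.002 -0.    -1.   ] x [-0.  1. -0.] F [ 0.43 -0.26  0.03] w 0.0933 0.0
shift units [ 0.234 -1.552  0.568]
turn units [-0.001 -0.001 -0.785]
```

>>> move_arm --plan '[{"x":0.12,"y":-0.5,"z":0,"ax":0,"ay":0,"az":-0.1,"claw":0.8},{"x":0.235,"y":-1,"z":0,"ax":0,"ay":0,"az":-0.2,"claw":0.8},{"x":0.235,"y":-1,"z":0,"ax":0,"ay":0,"az":-0.3,"claw":0.8},{"x":0.235,"y":-1,"z":0,"ax":0,"ay":0,"az":-0.4,"claw":0.8},{"x":0.235,"y":-1,"z":0,"ax":0,"ay":0,"az":-0.4,"claw":0.8}]' --squeeze 20

```text
time: 0.78
ee_pos: [0.5295, 0.028, 0.2185]
eef_rot: [-0.0, 0.375, 0.927, -0.0]
ft_force: [0.0, -0.5, 0.3]
grip_width: 0.0837
grasp_force: 0.0
```

```bash
python3 -c "
from h import *
go([.463,.028,.15],np.pi)"
```

```text
t 0.78 pos [0.5295 0.028  0.2185] z [-0.001 -0.    -1.   ] x [-0.719  0.695  0.   ] F [ 0.02 -0.53  0.3 ] w 0.0837 0.0
shift units [ 0.398 -0.385  0.571]
turn units [-0.    -0.    -0.384]
```

>>> move_arm --plan '[{"x":0.2,"y":-0.2,"z":0,"ax":0,"ay":0,"az":-0.1,"claw":0.8},{"x":0.398,"y":-0.385,"z":0.2,"ax":0,"ay":0,"az":-0.2,"claw":0.8},{"x":0.398,"y":-0.385,"z":0.4,"ax":0,"ay":0,"az":-0.3,"claw":0.8},{"x":0.398,"y":-0.385,"z":0.57,"ax":0,"ay":0,"az":-0.385,"claw":0.8},{"x":0.398,"y":-0.385,"z":0.57,"ax":0,"ay":0,"az":-0.385,"claw":0.8}]'

```text
time: 1.4
ee_pos: [0.4623, 0.028, 0.1491]
eef_rot: [-0.002, 0.001, 1.0, 0.0]
ft_force: [-0.6, -0.2, 0.7]
grip_width: 0.0839
grasp_force: 0.0
```

```bash
python3 -c "
from h import *
go([.463,.028,.062],np.pi)
snap('wrist','w1.png')"
```

```text
t 1.4 pos [0.4623 0.028  0.1491] z [-0.004  0.    -1.   ] x [-1.     0.002  0.004] F [-0.61 -0.25  0.71] w 0.0839 0.0
shift units [-0.009  0.     0.726]
turn units [ 0.    -0.002 -0.001]
```

View pics/w1.png

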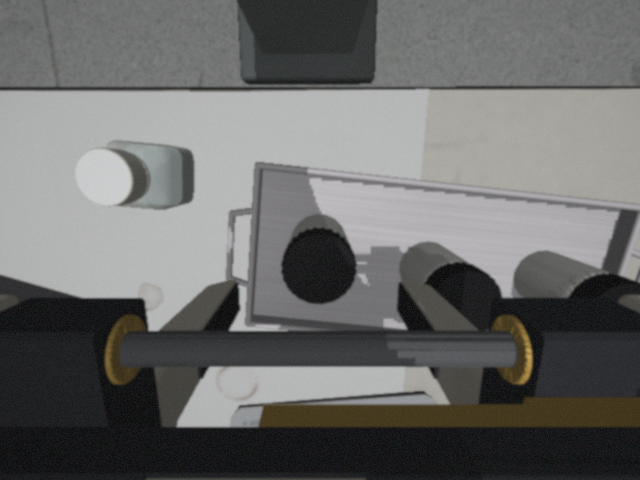

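The cap is at (319,265), centred between the fingers, with neighbour B clear of the right finger. I'm descending and gripping.

>>> move_arm --plan '[{"x":0,"y":0,"z":0.36,"ax":0,"ay":0,"az":0,"claw":0.8},{"x":0,"y":0,"z":0.72,"ax":0,"ay":0,"az":0,"claw":0.8},{"x":0,"y":0,"z":0.72,"ax":0,"ay":0,"az":0,"claw":0.8},{"x":0,"y":0,"z":0.72,"ax":0,"ay":0,"az":0,"claw":-0.2},{"x":0,"y":0,"z":0.72,"ax":0,"ay":0,"az":0,"claw":-0.2}]' --squeeze 25

```text
time: 2.08
ee_pos: [0.465, 0.0285, 0.0657]
eef_rot: [0.002, 0.001, 1.0, 0.0]
ft_force: [0.6, -0.6, 0.4]
grip_width: 0.0683
grasp_force: 0.0
```

>>> move_arm --plan '[{"x":0,"y":0,"z":0,"ax":0,"ay":0,"az":0,"claw":-0.2},{"x":0,"y":0,"z":0,"ax":0,"ay":0,"az":0,"claw":-0.2},{"x":0,"y":0,"z":0,"ax":0,"ay":0,"az":0,"claw":-0.2}]'

```text
time: 2.45
ee_pos: [0.4641, 0.0282, 0.0647]
eef_rot: [0.001, 0.001, 1.0, -0.0]
ft_force: [-1.2, -0.5, 6.7]
grip_width: 0.0508
grasp_force: 25.0
```

>>> move_arm --plan '[{"x":0,"y":0,"z":-0.08,"ax":0,"ay":0,"az":0,"claw":-0.2},{"x":0,"y":0,"z":-0.16,"ax":0,"ay":0,"az":0,"claw":-0.2},{"x":0,"y":0,"z":-0.16,"ax":0,"ay":0,"az":0,"claw":-0.2},{"x":0,"y":0,"z":-0.16,"ax":0,"ay":0,"az":0,"claw":-0.2},{"x":0,"y":0,"z":-0.16,"ax":0,"ay":0,"az":0,"claw":-0.2}]'

```text
time: 3.08
ee_pos: [0.4632, 0.0283, 0.0828]
eef_rot: [-0.0, 0.0, 1.0, -0.0]
ft_force: [0.9, -1.0, -1.3]
grip_width: 0.0508
grasp_force: 25.0
```

```bash
python3 -c "
from h import *
go([.463,.028,.062],np.pi)"
```

```text
t 3.08 pos [0.4632 0.0283 0.0828] z [-0.001 -0.    -1.   ] x [-1.     0.001  0.001] F [ 0.89 -0.99 -1.3 ] w 0.0508 24.99981871806085
shift units [ 0.002 -0.003  0.173]
turn units [-0. -0. -0.]
```

>>> move_arm --plan '[{"x":0,"y":0,"z":-0.4,"ax":0,"ay":0,"az":0,"claw":-0.2},{"x":0,"y":0,"z":-0.4,"ax":0,"ay":0,"az":0,"claw":-0.2},{"x":0,"y":0,"z":-0.4,"ax":0,"ay":0,"az":0,"claw":-0.2},{"x":0,"y":0,"z":-0.4,"ax":0,"ay":0,"az":0,"claw":-0.2},{"x":0,"y":0,"z":-0.4,"ax":0,"ay":0,"az":0,"claw":-0.2}]'

```text
time: 3.7
ee_pos: [0.4628, 0.0283, 0.1302]
eef_rot: [-0.001, 0.0, 1.0, -0.0]
ft_force: [-0.3, -0.2, -1.5]
grip_width: 0.0508
grasp_force: 25.0
```

>>> move_arm --plan '[{"x":0,"y":0,"z":0,"ax":0,"ay":0,"az":0,"claw":-0.2},{"x":0,"y":0,"z":0,"ax":0,"ay":0,"az":0,"claw":-0.2},{"x":0,"y":0,"z":0,"ax":0,"ay":0,"az":0,"claw":-0.2},{"x":0,"y":0,"z":0,"ax":0,"ay":0,"az":0,"claw":-0.2}]'

```text
time: 4.2
ee_pos: [0.4636, 0.0283, 0.1311]
eef_rot: [0.0, 0.0, 1.0, 0.0]
ft_force: [1.2, 0.0, -1.8]
grip_width: 0.0506
grasp_force: 25.0
```

```bash
python3 -c "
from h import *
go([.57,-.289,.29],np.pi)
print(bot.observe()['tau'].round(2),bot.observe()['qpos'].round(3))
snap('scene','s1.png')"
```

```text
t 4.2 pos [0.4636 0.0283 0.1311] z [ 0.  0. -1.] x [-1.     0.001 -0.   ] F [ 1.2   0.05 -1.8 ] w 0.0506 24.999611503444612
shift units [-0.889 -2.644 -1.324]
turn units [ 0.  0. -0.]
[-1.000e-02 -3.400e+01 -2.840e+00 -1.133e+01 -0.000e+00  8.000e-02
 -0.000e+00] [ 0.179  0.485 -0.407  2.04   0.3    0.673  1.147]
```

View pics/s1.png

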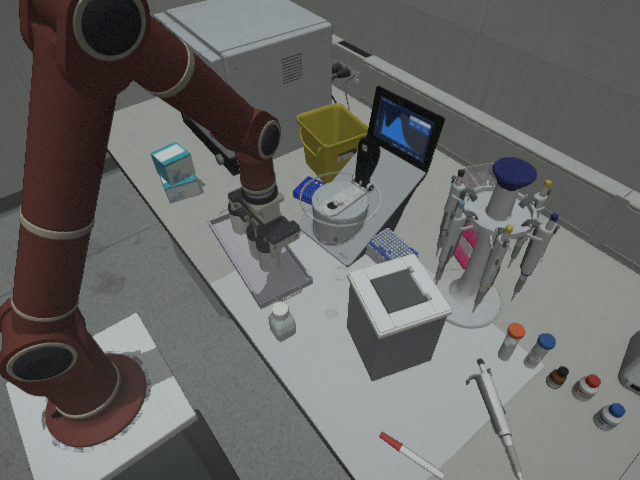

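The force reads about −1.6 N, so this canister is empty (full would be 6 N). The scene view shows it lifted at (272,262) with the bin clear at (398,293). I'm carrying it to the bin.

>>> move_arm --plan '[{"x":0,"y":0,"z":-0.5,"ax":0,"ay":0,"az":0,"claw":-0.2},{"x":0,"y":-0.1,"z":-1,"ax":0,"ay":0,"az":0.05,"claw":-0.2},{"x":-0.2,"y":-0.4,"z":-1,"ax":0,"ay":0,"az":0.1,"claw":-0.2},{"x":-0.4,"y":-0.7,"z":-1,"ax":0,"ay":0,"az":0.155,"claw":-0.2},{"x":-0.5,"y":-0.7,"z":-1,"ax":0,"ay":0,"az":0.155,"claw":-0.2}]'

```text
time: 4.88
ee_pos: [0.5241, -0.0599, 0.2508]
eef_rot: [0.0, 0.158, 0.987, -0.001]
ft_force: [0.1, 0.3, -1.4]
grip_width: 0.051
grasp_force: 25.0
```

```bash
python3 -c "
from h import *
go([.57,-.289,.31],np.pi-.31)"
```

```text
t 4.88 pos [ 0.5241 -0.0599  0.2508] z [-0.    -0.002 -1.   ] x [-0.95   0.313 -0.001] F [ 0.13  0.32 -1.37] w 0.051 24.999846112914383
shift units [-0.96  -1.695 -0.489]
turn units [-0.001  0.    -0.004]
```

>>> move_arm --plan '[{"x":0,"y":0,"z":-0.49,"ax":0,"ay":0,"az":0,"claw":-0.2},{"x":-0.3,"y":-0.4,"z":-0.49,"ax":0,"ay":0,"az":0,"claw":-0.2},{"x":-0.5,"y":-0.8,"z":-0.49,"ax":0,"ay":0,"az":0,"claw":-0.2},{"x":-0.6,"y":-1,"z":-0.49,"ax":0,"ay":0,"az":0,"claw":-0.2},{"x":-0.6,"y":-1,"z":-0.49,"ax":0,"ay":0,"az":0,"claw":-0.2}]'

```text
time: 5.5
ee_pos: [0.5549, -0.1938, 0.3088]
eef_rot: [-0.001, 0.156, 0.988, -0.0]
ft_force: [0.6, 0.6, -1.6]
grip_width: 0.0514
grasp_force: 25.0
```

>>> move_arm --plan '[{"x":-0.2,"y":-0.35,"z":0,"ax":0,"ay":0,"az":0,"claw":-0.2},{"x":-0.36,"y":-0.69,"z":0,"ax":0,"ay":0,"az":0,"claw":-0.2},{"x":-0.36,"y":-0.69,"z":0,"ax":0,"ay":0,"az":0,"claw":-0.2},{"x":-0.36,"y":-0.69,"z":0,"ax":0,"ay":0,"az":0,"claw":-0.2}]'

```text
time: 6.0
ee_pos: [0.5718, -0.2806, 0.3097]
eef_rot: [-0.0, 0.153, 0.988, 0.002]
ft_force: [-0.7, 0.7, -1.7]
grip_width: 0.051
grasp_force: 25.0
```

```bash
python3 -c "
from h import *
go([.57,-.289,.31],np.pi-.31)
a=snap('wrist','w2.png')['pixels'];b=snap('side','d2.png')['pixels']
cv2.imwrite('pics/c2.png',np.hstack([cv2.resize(a,(400,300)),cv2.resize(b[130:310,320:560],(400,300))])[:,:,::-1])"
```

```text
t 6.0 pos [ 0.5718 -0.2806  0.3097] z [ 0.     0.003 -1.   ] x [-0.953  0.302  0.001] F [-0.74  0.73 -1.74] w 0.051 25.0000535370782
shift units [-0.007 -0.071 -0.003]
turn units [ 0.002 -0.     0.002]
```

View pics/c2.png

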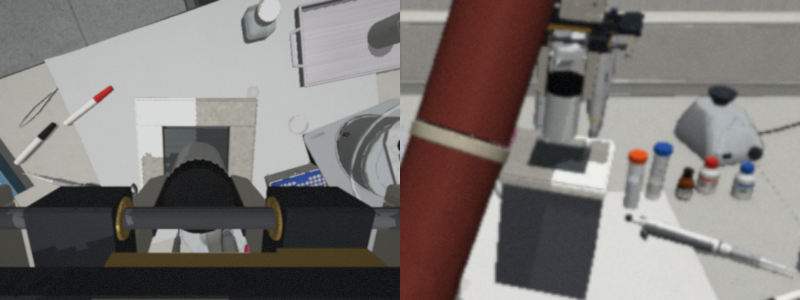

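The wrist view shows the bin's near edge from (136,98) to (256,98) and the flap's near edge from (163,127) to (229,127) at 0.625 scale. The side view shows the canister hanging straight above the opening. I'll work out the bin centre from these edges.

```bash
python3 - <<'E'
from h import *
im=snap('wrist','w3.png');g=im['pixels'].astype(int).min(2)
r=g[130:215,290];print('col290',r.tolist())
print('row175',g[175,205:225].tolist(),g[175,400:425].tolist())
print('row225',g[225,245:280].tolist(),g[225,355:385].tolist())
p=[plane(im,u,v,.21) for u,v in[(218,157),(410,157),(261,203),(366,203)]];print(np.round(p,4))
for a,b,off in((0,1,.075),(2,3,.041)):
    d=p[b]-p[a];L=np.linalg.norm(d);d/=L; n=np.array([-d[1],d[0],0]); n*=np.sign(n[0])
    print(L,(p[a]+p[b])[:2]/2+n[:2]*off, np.arctan2(n[1],n[0]))
E
```

```text
col290 [196, 195, 193, 193, 194, 195, 196, 193, 194, 197, 194, 195, 194, 193, 194, 195, 196, 194, 194, 195, 196, 194, 195, 193, 193, 184, 177, 199, 212, 204, 188, 203, 215, 216, 216, 216, 216, 215, 217, 217, 217, 218, 216, 216, 217, 217, 216, 217, 218, 215, 215, 217, 216, 215, 218, 216, 218, 218, 217, 217, 217, 217, 217, 216, 217, 216, 217, 215, 217, 209, 188, 146, 103, 88, 82, 76, 85, 89, 90, 89, 88, 90, 87, 87, 88]
row175 [195, 193, 194, 195, 194, 196, 195, 195, 195, 195, 196, 200, 203, 204, 212, 217, 217, 215, 215, 215] [159, 159, 162, 160, 161, 160, 159, 156, 150, 142, 146, 168, 186, 191, 194, 195, 195, 195, 194, 194, 194, 193, 193, 195, 193]
row225 [217, 216, 216, 218, 218, 217, 216, 217, 218, 216, 217, 217, 217, 209, 183, 145, 92, 61, 65, 81, 91, 90, 90, 90, 90, 91, 89, 90, 89, 89, 92, 87, 90, 90, 91] [63, 61, 61, 57, 60, 60, 52, 58, 54, 51, 63, 87, 116, 138, 149, 152, 153, 153, 151, 155, 154, 156, 153, 154, 153, 153, 154, 150, 153, 153]
[[ 0.4791 -0.3318  0.21  ]
 [ 0.5233 -0.1916  0.21  ]
 [ 0.522  -0.3124  0.21  ]
 [ 0.547  -0.2331  0.21  ]]
0.14708203208863063 [ 0.57272704 -0.28426197] -0.3054734535659288
0.08311484115482716 [ 0.57363429 -0.28507837] -0.3055066285213781
```

>>> move_arm --plan '[{"x":-0.02,"y":-0.04,"z":0.1,"ax":0,"ay":0,"az":0,"claw":-0.2},{"x":-0.02,"y":-0.04,"z":0.2,"ax":0,"ay":0,"az":0,"claw":-0.2},{"x":-0.02,"y":-0.04,"z":0.3,"ax":0,"ay":0,"az":0,"claw":-0.2},{"x":-0.02,"y":-0.04,"z":0.4,"ax":0,"ay":0,"az":0,"claw":-0.2},{"x":-0.02,"y":-0.04,"z":0.4,"ax":0,"ay":0,"az":0,"claw":-0.2}]'

```text
time: 6.78
ee_pos: [0.5711, -0.289, 0.2603]
eef_rot: [-0.002, 0.155, 0.988, 0.0]
ft_force: [-1.0, -0.1, -1.0]
grip_width: 0.0504
grasp_force: 25.0
```

```bash
python3 -c "
from h import *
go([.573,-.286,.216],np.pi-.306)"
```

```text
t 6.78 pos [ 0.5711 -0.289   0.2603] z [-0.003  0.001 -1.   ] x [-0.952  0.306  0.003] F [-1.04 -0.1  -1.01] w 0.0504 24.99990675598383
shift units [-0.009  0.028  0.369]
turn units [ 0.    -0.002 -0.002]
```

Force is normal as the canister enters the flap, so I'm continuing down to tip height 0.216.

>>> move_arm --plan '[{"x":-0.01,"y":0.02,"z":0.1,"ax":0,"ay":0,"az":0,"claw":-0.2},{"x":-0.01,"y":0.02,"z":0.2,"ax":0,"ay":0,"az":0,"claw":-0.2},{"x":-0.01,"y":0.02,"z":0.3,"ax":0,"ay":0,"az":0,"claw":-0.2},{"x":-0.01,"y":0.02,"z":0.37,"ax":0,"ay":0,"az":0,"claw":-0.2},{"x":-0.01,"y":0.02,"z":0.37,"ax":0,"ay":0,"az":0,"claw":-0.2}]'

```text
time: 7.4
ee_pos: [0.5731, -0.2872, 0.2162]
eef_rot: [-0.001, 0.155, 0.988, 0.0]
ft_force: [-0.6, -0.5, -1.2]
grip_width: 0.051
grasp_force: 25.0
```

>>> move_arm --plan '[{"x":0,"y":0,"z":0,"ax":0,"ay":0,"az":0,"claw":0.6},{"x":0,"y":0,"z":0,"ax":0,"ay":0,"az":0,"claw":0.6},{"x":0,"y":0,"z":0,"ax":0,"ay":0,"az":0,"claw":0.6},{"x":0,"y":0,"z":0,"ax":0,"ay":0,"az":0,"claw":0.6},{"x":0,"y":0,"z":0,"ax":0,"ay":0,"az":0,"claw":0.6}]'

```text
time: 8.02
ee_pos: [0.5739, -0.2874, 0.2176]
eef_rot: [0.0, 0.155, 0.988, -0.0]
ft_force: [-0.1, -0.2, -0.1]
grip_width: 0.0742
grasp_force: 0.0
```

>>> move_arm --plan '[{"x":0,"y":0,"z":-0.25,"ax":0,"ay":0,"az":0,"claw":0.6},{"x":0,"y":0,"z":-0.5,"ax":0,"ay":0,"az":0,"claw":0.6},{"x":0,"y":0,"z":-1,"ax":0,"ay":0,"az":0,"claw":0.6},{"x":0,"y":0.5,"z":-1,"ax":0,"ay":0,"az":0,"claw":0.6},{"x":0,"y":1,"z":-1,"ax":0,"ay":0,"az":0,"claw":0.6}]'

```text
time: 8.65
ee_pos: [0.6111, -0.1727, 0.3385]
eef_rot: [0.001, 0.156, 0.988, -0.0]
ft_force: [-0.6, 0.5, 0.3]
grip_width: 0.0742
grasp_force: 0.0
```

>>> move_arm --plan '[{"x":0,"y":0,"z":0,"ax":0,"ay":0,"az":0,"claw":0.6},{"x":0,"y":0,"z":0,"ax":0,"ay":0,"az":0,"claw":0.6},{"x":0,"y":0,"z":0,"ax":0,"ay":0,"az":0,"claw":0.6}]'

```text
time: 9.02
ee_pos: [0.61, -0.1753, 0.3372]
eef_rot: [-0.0, 0.156, 0.988, -0.001]
ft_force: [-1.4, 0.6, 0.1]
grip_width: 0.0743
grasp_force: 0.0
```

```bash
python3 -c "
from h import *
go([.573,-.286,.216],np.pi-.306)
a=snap('scene','s4.png')['pixels'];b=snap('side','d4.png')['pixels']
cv2.imwrite('pics/c4.png',np.hstack([cv2.resize(a[180:390,180:480],(400,280),interpolation=2),cv2.resize(b[170:338,170:460],(400,280),interpolation=2)])[:,:,::-1])"
```

```text
t 9.03 pos [ 0.61   -0.1753  0.3372] z [-0.001 -0.001 -1.   ] x [-0.951  0.309  0.   ] F [-1.36  0.55  0.09] w 0.0743 0.0
shift units [ 0.008 -0.971  1.012]
turn units [-0.001 -0.    -0.004]
```

View pics/c4.png

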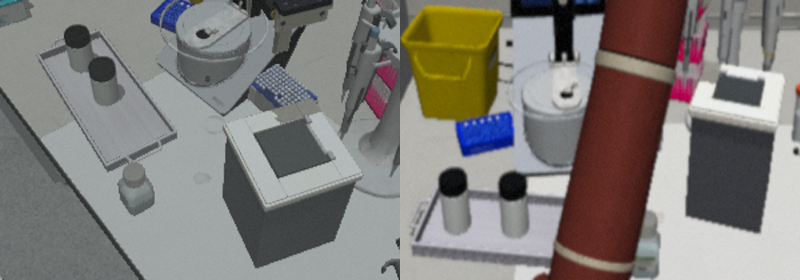

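The flap at (297,148) is shut, nothing sticks out of the bin, and the two full canisters stand upright in the tray at (78,48) and (103,80). I'm handing in the job.

```bash
python3 -c "
from bench import bot
print(bot.finish_job())"
```

```text
the job is handed in; nothing more can be done
None
```

The job is handed in: the canister nearest the bin weighed about 0.16 kg, so I took it as the empty one (without lifting the other two) and pushed it through the flap, which closed; the other two stand upright in the tray, and the hand-in returned no verdict.

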